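# Log the specimen pot and bar it into the reader station with the locking pin

### The job

First turn the specimen pot in the bay of the logging station so that the middle of its label faces the reader block, and leave it standing upright in the bay. Then take the locking pin by its square handle from its rest and thread it, tip first, through both brass bushings at the front of the station until its whole tapered tip sticks out clear beyond the second bushing. Finish while still holding the pin there in the gripper, spanning both bushings without forcing it, with the pot still facing the reader, and leave the slide box and the two cassettes alone.

Things in the scene. Friction and masses are not known exactly. Their poses are not given: they have to be found in the camera images.
- station: Fixed logging station. Origin: underside of its grey plate, on the bench, below the bay centre. z up; +x points from the bay to the reader block, -x to the open front with the two bushings; y along the bushings. Plate 8 mm thick, x -85 to +150 mm, 150 mm wide. Two aluminium rails 100 mm long, 8 mm thick, tops 28 mm above the bench, at y = +-41 mm flank the bay.
- reader (a point): Middle of the dark window of the grey reader block, 87 mm in +x from the bay centre, 42 mm above the bench, facing -x to the pot; axes as the station's. The block is 55 x 80 mm, its top 76 mm above the bench.
- bay (a point): Centre of the bay's floor, the top of the station's plate 8 mm above the bench, where the pot stands; axes as the station's.
- gate (a point): Midpoint between the two bushings on their common level axis, which is the station's y: 78 mm above the bench, 70 mm in -x of the bay centre; axes as the station's. The pin may enter from either end (the +y end is nearer its rest); beyond both ends the space is free.
- bushing_left (a point): Centre of the bore of the +y bushing: a 36 mm square brass block, 16 mm thick along y, on a 30 mm wide post; 50 mm in +y of point gate (its faces 42 and 58 mm from it), top 96 mm above the bench. Round 16 mm bore right through, its mouths widened by about 3 mm chamfers; axes as the station's.
- bushing_right (a point): The same for the -y bushing, 50 mm in -y of point gate.
- pot_center (a point): Centre, half-way up, of the loose specimen pot: an upright white cylinder 54 mm in diameter with a flat round black lid 56 mm in diameter; 115 mm tall in all, the lid being its top 24 mm; about 150 g; standing free in the bay. Its z is up; its +x points out through the middle of its label.
- pot_lid (a point): Centre of the pot's lid, 103 mm above the pot's underside (12 mm below its top): the height to grip it for turning.
- pot_label (a point): Middle of the pot's paper label with dark bars, on the side of the pot 27 mm from its axis, 45 mm above its underside; the label is 40 mm wide, 50 mm tall. A 14 mm wide paper strip runs from the label up over the lid's edge to the middle of the lid, so the label's side shows from above.
- pin_grip (a point): Middle of the locking pin's black square handle (50 mm long, 18 x 18 mm), on the pin's axis. The pin is loose, about 110 g, 196 mm long in all. Its +x runs along the pin from handle to tip. It starts level, its axis 30 mm above the bench, one flat side of the handle up.
- pin_mid (a point): Middle of the pin's bare steel shaft (10 mm in diameter, 146 mm long), 98 mm from the handle's middle; axes as pin_grip.
- pin_tip (a point): Tip of the steel shaft, 171 mm from the handle's middle on the pin's axis; the last 5 mm taper to 5 mm in diameter.
- rest: Fixed aluminium rest that holds the pin at the start: a base 110 x 50 x 8 mm and two supports 90 mm apart under the shaft, tops 34 mm above the bench, with open-topped notches 16 mm wide, 9 mm deep. The handle overhangs the rest's -x end, only bench below. Origin: on the bench below the middle of the shaft; x along the pin to its tip.
- slide_box: Bystander, leave alone: open cardboard slide box 85 x 60 x 35 mm; origin at the centre of its underside.
- cassette_a: Bystander, leave alone: white tissue cassette 40 x 28 x 7 mm lying on the bench; origin at the centre of its underside.
- cassette_b: Bystander, leave alone: a second such cassette.
Mind the look-alikes: they are no part of the job. Leave any blue or orange look-alike of the part that bears pot_center alone.

How it is judged:
By the outcome, as a careful person would: the job done as asked, in the order asked, and still so for the second after the job is handed in, while the arm keeps its last pose, push and grip.
It also fails if it takes over 62 s, if anything falls off the work surface, if the arm or the gripper's body presses on something with over 40 N, if the wrist force passes 120 N, or if a joint passes its speed limit or range.

### The arm

A 6-joint arm with a two-finger parallel gripper is mounted at the origin on the work surface. World frame = base frame: x ahead of the robot, y to its left, z up, the work surface at z = 0. Lengths are in m, angles in rad, forces in N, time in s.
With the tool pointing down it reaches from about 0.35 to 1 m from the base axis. Payload 7.1 kg.
Tool frame: the origin (TCP) lies midway between the tips of the shut fingers; the grasp point (between the pads) lies 19 mm behind it; z points along the fingers, y is the line along which they close (so a half turn about z gives the same grasp; the last joint's range is limited). The gripper opens to 85 mm and grips with 20 to 120 N. Pads are 22 mm wide; open, the fingers measure 114 mm over their backs; the gripper's body (76 mm by 85 mm) begins 54 mm behind the grasp point. The pads swing forward as they close: fully open they stand 13 mm farther back than shut.
Start: joints at [-1.214, 0.423, 1.63, -0, 1.089, -0.019], TCP at [0.229, -0.581, 0.231] pointing down, gripper open.
Joint ranges: [-3, 3], [-0.9, 2.11], [0.09, 2.58], [-1.31, 4.45], [0.11, 2.69], [-2.54, 2.54]. Speed limits (rad/s): [2.39, 2.39, 3.01, 3.14, 3.14, 3.14].

### API

Orientations are given as a unit quaternion [x, y, z, w].
In Python, from bench import robot gives the robot as it stands.
- The arm moves only by the tool step_arm, never from a script. Its argument "rows" is a list of rows, each a list of 2 entries, a list of its own where there are three numbers: the shift along the world's x, y, z normalised to -1 to 1, where 1 is 20 mm, then the turn, a rotation vector about the world's x, y, z normalised to -1 to 1, where 1 is 0.12 rad. In form: [[[tx, ty, tz], [ax, ay, az]], ...]. A call has 1 to 20 rows; each row shifts and turns the commanded pose from where the row before left it; what a row does not reach is not made up. A row lasts 1/12 s, in which the tool goes at most 41.7 mm and 7.16 degrees, less where a joint would pass 70% of its speed; a pose out of reach is approached as far as the arm can. A call with a number of a shift or a turn outside -1 to 1 is refused whole. A call with a gripper value outside its range is refused whole. "grip" is the opening, from 0 (shut) to 1 (fully open), set as the call begins (left out, the last holds). The fingers move at their own pace and stop on an object; "grip_force" is the grip in N (left out, the last holds). Time passes only in rows, so rows that do not move let the fingers close. It gives the time, the measured TCP pose, the force, the opening and the grip force at its end, in the units of the state.
- robot.get_obs(): the state, without advancing time (a new reading comes with each control period).
- robot.capture(name): name is "side" or "top" or "wrist"; returns a dict with "frame" (384x512x3 uint8, red, green, blue), "fx", "fy", "cx", "cy" (pixels), "position" and "orientation" of the camera in the world; the wrist camera has in their place "hand_eye" (4x4, takes a point from camera to tool coordinates, whose origin is the TCP and whose axes are the flange's). Camera axes: x right, y down, z forward; pixel columns grow to the right and rows downward; lengths in m; the calibration is good to about 2 mm. The wrist camera is an equidistant fisheye: a pixel r from the principal point sees the ray r / f radians off the axis. A picture is of the moment at which its call begins: read the wrist's pose just before it. There is no depth.
- robot.hand_in(): hands the job in; it is judged then, once.
Trained networks look in a picture, given as the dict that the camera call returned (one of the last four; its "shot" number tells which), for a name from the list of things; names that differ only in an ending like _2 or _b are one class to them, and where a whole thing is asked for, a point or a joint stands for the part that bears it (a point fixed in the world has none). Each returns a list of dicts, best first, with "confidence" (0 to 1); they miss things now and then, are a little off and sometimes report something else, mostly with a low value. They report only what shows in the picture. A call takes as long as a camera call. They do not tell look-alikes from the thing itself.
- robot.outline_of(picture, name): "mask" (384x512 bool, what is visible of it).
- robot.spot_point(picture, name): "location" ([x, y, z] in m, in world coordinates, good to about 4 mm: a listed point, or the origin of a listed thing).
The state is a dict: "time": time; "joint_pos": joint angles; "qd": joint speeds; "tau": joint torques, N m; "ee_pos": TCP position; "ee_rot": TCP orientation; "force": force on the tool from outside, world axes, zero at the start; "torque": the same for the moment, N m; "width": finger opening in m; "finger_force": force on a finger pad.
Only numpy, scipy, OpenCV 4.12 (cv2) and the standard library are available. Lean on these libraries where they do the work, as an engineer would, in place of code of your own. Each camera call takes 0.05 s, during which the arm holds its last target. There are 200 camera calls.

## Working session

There is one attempt and no reset: what is moved stays moved. The work goes in short steps, Python scripts to look and compute and a tool call to move; the robot and the scene stay as the last step left them, time stands still between calls to the robot, and variables do not carry over. Pictures are saved under pics/ and viewed, at most 12 in all, crops included, and the job is handed in when it is done.

Besides the shell and the picture viewer there is one more tool, called after ">>>" as name([rows], argument=value, ...), one row to a line, values as JSON. step_arm: Moves the arm, as the interface text tells. Scaled input: -1 to 1 covers 20 mm each way for a shift and 0.12 rad each way for a turn. Its arguments: {"type":"object","properties":{"rows":{"type":"array","items":{"type":"array"}},"grip":{"type":"number"},"grip_force":{"type":"number"}},"required":["rows"]}

```bash
mkdir -p pics; ls; cat > h.py <<'E'
import numpy as np, cv2
from bench import robot
from scipy.spatial.transform import Rotation as R
def save(p,n,s=None):
    cv2.imwrite('pics/'+n, cv2.cvtColor(p['frame'],cv2.COLOR_RGB2BGR))
def ray(p,u,v):
    d=np.array([(u-p['cx'])/p['fx'],(v-p['cy'])/p['fy'],1.])
    return np.array(p['position']), R.from_quat(p['orientation']).apply(d)
def atz(p,u,v,z):
    o,d=ray(p,u,v); return o+d*(z-o[2])/d[2]
def proj(p,X):
    c=R.from_quat(p['orientation']).inv().apply(np.array(X)-p['position'])
    return c[...,0]/c[...,2]*p['fx']+p['cx'], c[...,1]/c[...,2]*p['fy']+p['cy']
E
python3 - <<'E'
from h import *
np.set_printoptions(precision=4,suppress=True)
ims=[]
for n in ('top','side'):
    p=robot.capture(n); ims.append(p['frame']); save(p,n+'0.png')
    print(n,p['position'],p['orientation'],p['fx'])
    for t in ('station','reader','bay','gate','bushing_left','bushing_right','pot_center','pot_lid','pot_label','pin_grip','pin_mid','pin_tip','rest','slide_box','cassette_a'):
        print(t,[(np.round(d['location'],4).tolist(),round(d['confidence'],2)) for d in robot.spot_point(p,t)][:4])
print(robot.get_obs())
E
```

```text
pics
top [0.2759 0.0088 1.3833] [-0.6631  0.7413 -0.0775  0.0695] 445.7534891909768
station [([0.6328, -0.0887, 0.001], 0.91), ([0.5694, 0.3271, 0.0267], 0.46)]
reader [([0.7186, -0.0992, 0.0435], 0.85)]
bay [([0.6324, -0.0872, 0.0078], 0.58)]
gate [([0.5605, -0.0838, 0.0819], 0.7)]
bushing_left [([0.5655, -0.0279, 0.0795], 0.63)]
bushing_right [([0.5536, -0.1336, 0.0787], 0.95)]
pot_center [([0.6363, -0.2515, 0.0541], 0.8), ([0.6353, -0.0907, 0.0651], 0.73), ([0.4504, -0.1168, 0.0592], 0.63)]
pot_lid [([0.6345, -0.0931, 0.1075], 0.95), ([0.6373, -0.2557, 0.0995], 0.76), ([0.454, -0.1144, 0.1027], 0.68)]
pot_label [([0.6251, -0.2699, 0.0426], 0.78), ([0.5077, 0.1726, 0.0298], 0.7), ([0.4459, -0.1432, 0.042], 0.69), ([0.6215, -0.0649, 0.0529], 0.56)]
pin_grip [([0.5684, 0.3292, 0.0287], 0.82)]
pin_mid [([0.5357, 0.2397, 0.0298], 0.69)]
pin_tip [([0.5114, 0.1751, 0.0305], 0.75)]
rest [([0.5383, 0.2374, -0.0022], 0.76)]
slide_box [([0.6894, 0.1391, -0.0028], 0.58)]
cassette_a [([0.3793, -0.2643, 0.0015], 0.54), ([0.718, -0.0961, 0.043], 0.52), ([0.3814, -0.3752, -0.0008], 0.42)]
side [ 
[... 964 characters left out ...]
174, 0.0271], 0.48), ([0.6227, -0.0628, 0.0475], 0.32)]
rest [([0.5392, 0.2372, -0.0019], 0.56)]
slide_box [([0.6831, 0.1393, -0.0002], 0.95)]
cassette_a [([0.3842, -0.2639, 0.0012], 0.68), ([0.3807, -0.373, 0.0018], 0.63)]
{'time': 1.6, 'joint_pos': array([-1.214 ,  0.4231,  1.6299,  0.    ,  1.0886, -0.019 ]), 'qd': array([ 0.0001, -0.0005,  0.0002, -0.0005, -0.0014, -0.0005]), 'tau': array([ -0.0005, -55.7334, -28.2137,  -0.    ,   0.0008,  -0.    ]), 'ee_pos': array([ 0.2294, -0.5813,  0.2313]), 'ee_rot': array([ 0.9824,  0.1868,  0.    , -0.    ]), 'force': array([ 0.2368, -0.802 , -0.7076]), 'torque': array([-0.0369, -0.0566, -0.0012]), 'finger_force': 0.0, 'width': 0.0856021780146414}
```

```bash
python3 -c "
import cv2
cv2.imwrite('pics/top0b.png',cv2.resize(cv2.imread('pics/top0.png'),(800,600)))"
```

```text
(no output)
```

View pics/top0b.png

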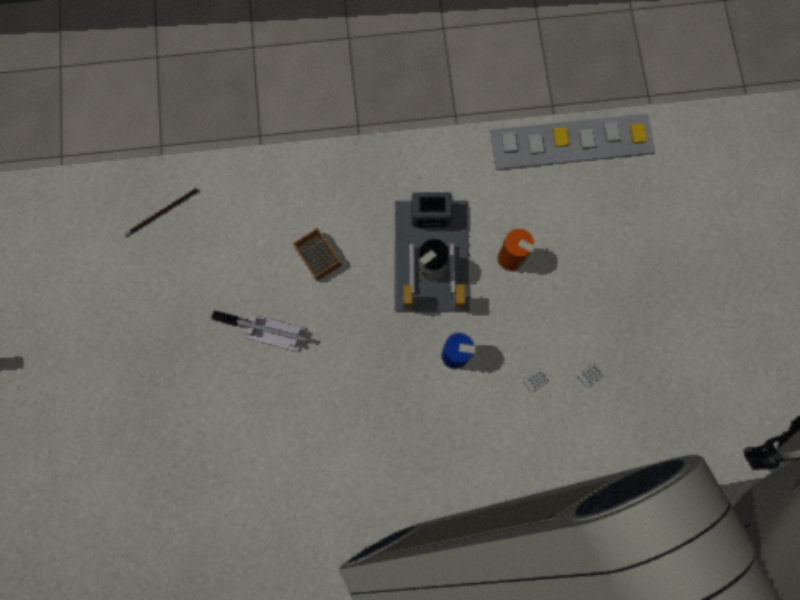

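View pics/side0.png

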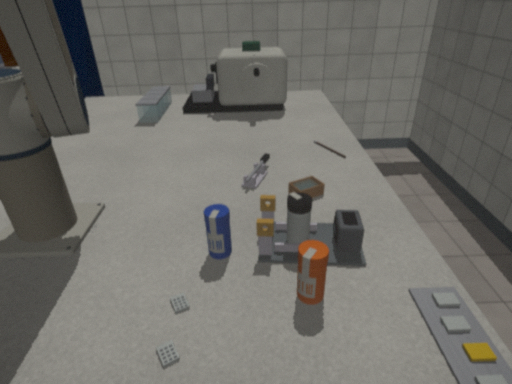

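The top view shows the white pot with its black lid at about (433,252), its strip pointing lower-left. The reader is at (432,208), the bushings at (408,295) and (460,295), and the pin handle at (225,318) with its tip near (315,340). The side view agrees, and blue and orange decoy pots stand nearby. I'll move over the bay for a close look.

>>> step_arm([
  [[0.8,0.98,0.1],[0,0,0.9]],
  [[0.8,0.98,0.1],[0,0,0.9]],
  [[0.8,0.98,0.1],[0,0,0.9]],
  [[0.8,0.98,0.1],[0,0,0.9]],
  [[0.8,0.98,0.1],[0,0,0.9]],
  [[0.8,0.98,0.1],[0,0,0.9]],
  [[0.8,0.98,0.1],[0,0,0.9]],
  [[0.8,0.98,0.1],[0,0,0.9]],
  [[0.8,0.98,0.1],[0,0,0.9]],
  [[0.8,0.98,0.1],[0,0,0.9]],
  [[0.8,0.98,0.1],[0,0,0.9]],
  [[0.8,0.98,0.1],[0,0,0.9]],
  [[0.8,0.98,0.1],[0,0,0.9]],
  [[0.8,0.98,0.1],[0,0,0.9]],
  [[0.8,0.98,0.1],[0,0,0.9]],
  [[0.8,0.98,0.1],[0,0,0.9]],
  [[0.8,0.98,0.1],[0,0,0.9]],
  [[0.8,0.98,0.1],[0,0,0.9]],
  [[0.8,0.98,0.1],[0,0,0.9]],
  [[0.8,0.98,0.1],[0,0,0.9]],
], grip=0.9)

```text
time: 3.27
ee_pos: [0.5501, -0.1883, 0.2715]
ee_rot: [0.296, 0.955, -0.0, 0.0]
force: [0.1, -0.3, 0.6]
width: 0.0769
finger_force: 0.0
```

>>> step_arm([
  [[0.8,0.98,0],[0,0,0.9]],
  [[0.8,0.98,0],[0,0,0.9]],
  [[0.8,0.98,0],[0,0,0.9]],
  [[0.8,0.98,0],[0,0,0.9]],
  [[0,0,0],[0,0,0]],
  [[0,0,0],[0,0,0]],
])

```text
time: 3.77
ee_pos: [0.6138, -0.11, 0.2711]
ee_rot: [0.086, 0.996, -0.0, -0.0]
force: [-0.2, -0.5, 0.1]
width: 0.077
finger_force: 0.0
```

```bash
cat >> h.py <<'E'
def wcap():
    o=robot.get_obs(); p=robot.capture('wrist'); T=np.eye(4); T[:3,:3]=R.from_quat(o['ee_rot']).as_matrix(); T[:3,3]=o['ee_pos']
    p['T']=T@np.array(p['hand_eye']); return p
def fray(p,u,v):
    a=np.array([u-p['cx'],v-p['cy']]); r=np.hypot(*a); th=r/p['fx']
    d=np.array([*(np.sin(th)*a/max(r,1e-9)),np.cos(th)]); return p['T'][:3,3],p['T'][:3,:3]@d
def fatz(p,u,v,z):
    o,d=fray(p,u,v); return o+d*(z-o[2])/d[2]
def fproj(p,X):
    c=p['T'][:3,:3].T@(np.array(X)-p['T'][:3,3]); r=np.hypot(c[0],c[1]); th=np.arctan2(r,c[2])
    return p['cx']+p['fx']*th*c[0]/r, p['cy']+p['fx']*th*c[1]/r
E
python3 - <<'E'
from h import *
np.set_printoptions(precision=4,suppress=True)
o=robot.get_obs(); print(o['time'],o['joint_pos'],o['ee_pos'],o['ee_rot'],o['width'])
p=wcap(); save(p,'w1.png'); print(p['fx'],p['cx'],p['T'])
q=robot.capture('top')
for k in (p,q):
  for t in ('station','reader','bay','gate','bushing_left','bushing_right','pot_center','pot_lid','pot_label','pin_grip','pin_mid','pin_tip','rest'):
    print(t,[(np.round(d['location'],4).tolist(),round(d['confidence'],2)) for d in robot.spot_point(k,t)][:4])
im=cv2.imread('pics/w1.png'); cv2.imwrite('pics/w1b.png',cv2.resize(im,(800,600),interpolation=cv2.INTER_CUBIC))
E
```

```text
3.7667 [-0.1964  0.3803  1.5978 -0.0002  1.1639 -1.5943] [ 0.6138 -0.11    0.2711] [ 0.0863  0.9963 -0.0001 -0.0002] 0.07697735641214044
297.3186396354542 254.05878048479167 [[ 0.1725  0.9506  0.2581  0.5472]
 [ 0.985  -0.1664 -0.0456 -0.0995]
 [-0.0004  0.2621 -0.965   0.4126]
 [ 0.      0.      0.      1.    ]]
station [([0.6305, -0.0872, 0.0019], 0.96), ([0.6331, -0.0935, 0.0663], 0.62)]
reader [([0.7227, -0.0988, 0.0447], 0.86)]
bay [([0.6326, -0.0839, 0.0103], 0.59), ([0.6863, 0.1401, -0.0031], 0.22)]
gate [([0.5617, -0.0845, 0.0794], 0.94)]
bushing_left [([0.5688, -0.0272, 0.0794], 0.72), ([0.5377, 0.2408, 0.0015], 0.34)]
bushing_right [([0.5576, -0.1317, 0.0795], 0.92), ([0.6171, -0.0675, 0.0523], 0.23), ([0.5397, 0.2413, 0.0023], 0.19)]
pot_center [([0.6296, -0.0922, 0.0664], 0.73), ([0.6385, -0.2546, 0.06], 0.63), ([0.4492, -0.1097, 0.0581], 0.61)]
pot_lid [([0.6344, -0.0926, 0.1103], 0.92), ([0.4502, -0.1155, 0.104], 0.89), ([0.6394, -0.2529, 0.1057], 0.89)]
pot_label [([0.6205, -0.0698, 0.0527], 0.87), ([0.4492, -0.1376, 0.0419], 0.78), ([0.6266, -0.2756, 0.0442], 0.71)]
p
[... 233 characters left out ...]
05], 0.97)]
reader [([0.719, -0.0991, 0.041], 0.76)]
bay [([0.6336, -0.0859, 0.0062], 0.66)]
gate [([0.5706, 0.3284, 0.0281], 0.21)]
bushing_left [([0.5638, -0.0281, 0.079], 0.87), ([0.5684, 0.3282, 0.0301], 0.29)]
bushing_right [([0.5698, 0.3285, 0.0274], 0.53), ([0.5096, 0.1732, 0.0343], 0.37)]
pot_center [([0.5415, 0.2407, -0.0023], 0.6), ([0.6395, -0.2501, 0.0568], 0.53)]
pot_lid [([0.6383, -0.2534, 0.1007], 0.6)]
pot_label [([0.629, -0.2698, 0.0411], 0.63), ([0.5397, 0.2398, 0.0006], 0.4)]
pin_grip [([0.5697, 0.3274, 0.0282], 0.81)]
pin_mid [([0.5368, 0.2403, 0.0281], 0.67)]
pin_tip [([0.51, 0.1739, 0.0303], 0.54), ([0.5691, 0.3292, 0.0268], 0.2)]
rest [([0.5416, 0.239, -0.0024], 0.75)]
```

View pics/w1b.png

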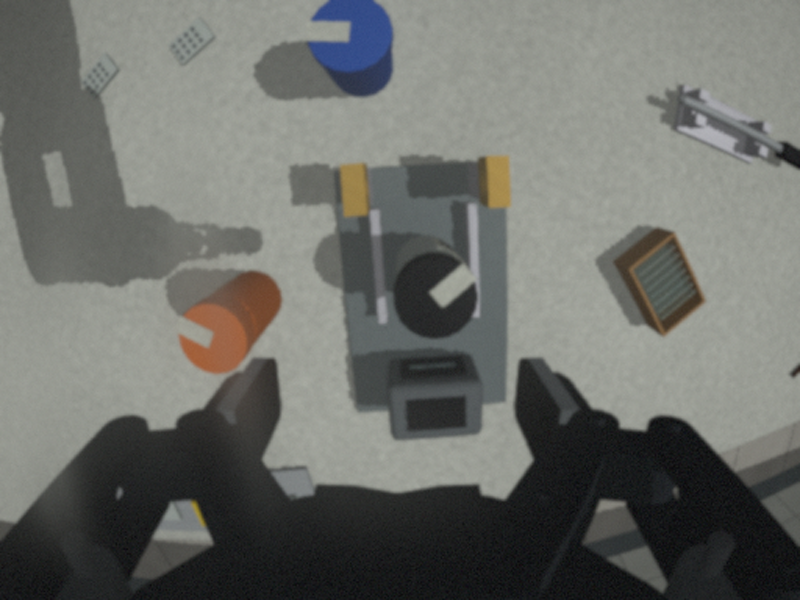

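The wrist view shows the lid at about (436,295) with its strip pointing up-right, the brass bushing tops at (353,190) and (496,182), and the reader below. I'll measure these points precisely.

```bash
cat > m.py <<'E'
from h import *
np.set_printoptions(precision=4,suppress=True)
def lid(p,guess,zt=0.123):
    f=p['frame'].astype(int); u0,v0=fproj(p,[*guess,zt]); H,W=f.shape[:2]
    V,U=np.mgrid[:H,:W]; br=f.sum(2)
    P=np.array([fatz(p,u,v,zt)[:2] for u,v in zip(U[(np.hypot(U-u0,V-v0)<45)],V[np.hypot(U-u0,V-v0)<45])])
    B=br[np.hypot(U-u0,V-v0)<45]
    # strip pixels: bright inside 24 mm ; centre refined by maximizing disc contrast
    best=None
    dark=(B<110)
    for dx in np.arange(-.010,.0101,.001):
        for dy in np.arange(-.010,.0101,.001):
            c=np.array(guess)+[dx,dy]; r=np.hypot(*(P-c).T)
            s=dark[r<.028].mean()-dark[(r>.028)&(r<.034)].mean()
            if best is None or s>best[0]: best=(s,c)
    c=best[1]; r=np.hypot(*(P-c).T); k=(r<.026)&(B>260)
    m=P[k].mean(0)-c
    return c,best[0],k.sum(),np.degrees(np.arctan2(m[1],m[0])),np.hypot(*m)
def brass(p):
    f=p['frame']; h=cv2.cvtColor(f,cv2.COLOR_RGB2HSV)
    m=((h[...,0]>12)&(h[...,0]<28)&(h[...,1]>120)&(h[...,2]>90)).astype(np.uint8)
    n,l,s,c=cv2.connectedComponentsWithStats(m)
    out=[]
    for i in range(1,n):
        if s[i,4]>60: 
            pts=np.argwhere(l==i)[:,::-1].astype(np.float32)
            W=np.array([fatz(p,u,v,.096)[:2] for u,v in pts]); out.append((c[i],s[i].tolist(),W.mean(0),np.ptp(W,axis=0),cv2.minAreaRect((W*1000).astype(np.float32))))
    return out
E
python3 - <<'E'
from m import *
p=wcap()
print(p['frame'][185:200,275:285].mean((0,1)), p['frame'][200,270], p['frame'][183,290],p['frame'][118,226],p['frame'][117,318])
print(lid(p,[.634,-.0925]))
for b in brass(p): print(b)
E
```

```text
[97.5333 99.8267 94.64  ] [39 40 37] [162 165 154] [156 133  75] [165 138  79]
(array([ 0.631 , -0.0915]), np.float64(0.014905743095133712), np.int64(369), np.float64(109.5468271600181), np.float64(0.013213631197037008))
(array([318.784 , 115.8058]), [312, 101, 15, 31, 412], array([ 0.565 , -0.0333]), array([0.0338, 0.0176]), ((565.2877807617188, -33.26182556152344), (14.944622993469238, 32.86484909057617), 83.79280090332031))
(array([227.3576, 121.3485]), [220, 106, 16, 32, 439], array([ 0.5549, -0.1307]), array([0.0333, 0.0174]), ((554.969970703125, -130.6253662109375), (15.509185791015625, 33.06511688232422), 84.90843200683594))
```

```bash
sed -i 's/B<110/B<165/' m.py; python3 - <<'E'
from m import *
p=wcap()
print(lid(p,[.634,-.0925]))
im=p['frame'].copy(); 
c=lid(p,[.634,-.0925])[0]
for a in np.linspace(0,2*np.pi,60): 
    u,v=fproj(p,[c[0]+.028*np.cos(a),c[1]+.028*np.sin(a),.123]); im[int(round(v)),int(round(u))]=[255,0,0]
u,v=fproj(p,[*c,.123]);im[int(v),int(u)]=[0,255,0]
cv2.imwrite('pics/l.png',cv2.cvtColor(cv2.resize(im[80:230,200:350],(600,600),interpolation=cv2.INTER_NEAREST),cv2.COLOR_RGB2BGR))
E
```

```text
(array([ 0.63  , -0.0895]), np.float64(0.7235671761295029), np.int64(404), np.float64(109.19018473517941), np.float64(0.012147190814454962))
```

View pics/l.png

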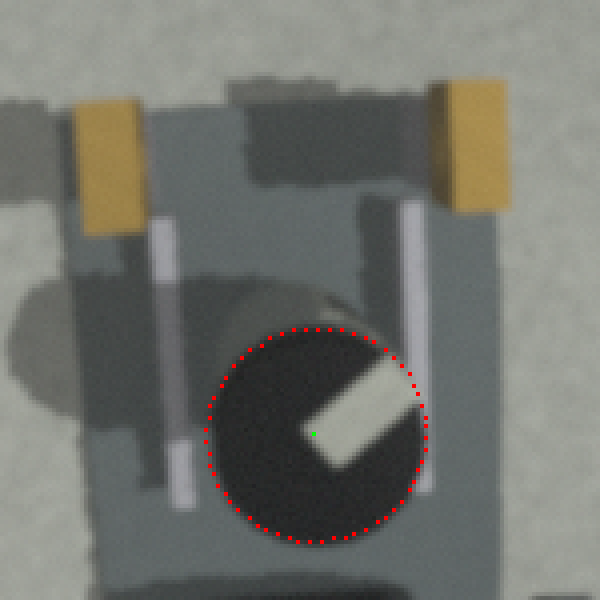

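```bash
cat >> m.py <<'E'
def strip(p,c,zt=0.123,thr=260,rmax=.0265):
    f=p['frame'].astype(int); im=cv2.resize(p['frame'],None,fx=4,fy=4,interpolation=cv2.INTER_LINEAR).astype(int).sum(2)
    u0,v0=fproj(p,[*c,zt]); pts=[]
    for V in range(int(4*v0)-160,int(4*v0)+160,2):
        for U in range(int(4*u0)-160,int(4*u0)+160,2):
            if 0<=V<im.shape[0] and 0<=U<im.shape[1] and im[V,U]>thr:
                w=fatz(p,(U+.5)/4-.5,(V+.5)/4-.5,zt)[:2]
                if np.hypot(*(w-c))<rmax: pts.append(w)
    P=np.array(pts); rect=cv2.minAreaRect(((P-c)*1000).astype(np.float32))
    m=P.mean(0); w,v=np.linalg.eigh(np.cov((P-m).T)); d=v[:,1]; d=d*np.sign(d@(m-c)); n=np.array([-d[1],d[0]])
    return dict(pca=np.degrees(np.arctan2(d[1],d[0])),off_mm=1000*n@(m-c),mean=(m-c)*1000,rect=rect,mean_ang=np.degrees(np.arctan2(*(m-c)[::-1])))
E
python3 - <<'E'
from m import *
p=wcap()
for c in ([.630,-.0892],[.630,-.0880]): 
    for z in (.123,): print(strip(p,np.array(c),z))
for t in ('pot_label','pot_lid'): print([(d['location'],d['confidence']) for d in robot.spot_point(p,t)][:1])
E
```

```text
{'pca': np.float64(122.46288961441977), 'off_mm': np.float64(-2.603877956641036), 'mean': array([-4.2303, 11.5009]), 'rect': ((-2.2641870975494385, 12.563039779663086), (20.033292770385742, 29.02862548828125), 31.83677864074707), 'mean_ang': np.float64(110.19466855690351)}
{'pca': np.float64(118.77319502057094), 'off_mm': np.float64(-1.5876629107876084), 'mean': array([-4.3136, 11.1534]), 'rect': ((0.8781635761260986, 14.003113746643066), (28.009300231933594, 29.878576278686523), 32.08610916137695), 'mean_ang': np.float64(111.14384221703304)}
[([0.4492, -0.1371, 0.0419], 0.92)]
[([0.4524, -0.1179, 0.102], 0.79)]
```

```bash
python3 - <<'E'
from m import *
p=wcap()
k=[(302,430),(338,468),(388,355),(422,403)]
W=[fatz(p,200+u/4-.5,80+v/4-.5,.123)[:2]*1000 for u,v in k]
print(np.array(W)); a=W[2]-W[0]; b=W[3]-W[1]; c=W[1]-W[0]; 
for d in (a,b,c): print(np.degrees(np.arctan2(d[1],d[0])),np.hypot(*d))
for (u,v) in ((318,543),(213,435),(316,327)): print(fatz(p,200+u/4-.5,80+v/4-.5,.123)[:2]*1000)
E
```

```text
[[627.3005 -93.2075]
 [638.8378 -85.6673]
 [611.8549 -68.8698]
 [625.5993 -61.9943]]
122.40076422460659 28.82514481456593
119.21481842128877 27.123232307590154
33.16648501344935 13.782700434227582
[658.1495 -93.7598]
[ 624.688 -115.59 ]
[601.8003 -85.6213]
```

>>> step_arm([
  [[0.9,0.98,0],[0,0,0.58]],
  [[0,0,-1],[0,0,0]],
  [[0,0,-1],[0,0,0]],
  [[0,0,-1],[0,0,0]],
  [[0,0,-1],[0,0,0]],
  [[0,0,-1],[0,0,0]],
  [[0,0,-1],[0,0,0]],
  [[0,0,-1],[0,0,0]],
  [[0,0,-1],[0,0,0]],
  [[0,0,-0.9],[0,0,0]],
  [[0,0,0],[0,0,0]],
  [[0,0,0],[0,0,0]],
])

```text
time: 6.47
ee_pos: [0.6308, -0.0913, 0.0926]
ee_rot: [0.052, 0.999, 0.0, -0.001]
force: [-0.2, 0.2, 1.8]
width: 0.0768
finger_force: 0.0
```

>>> step_arm([
  [[0,0,0],[0,0,0]],
  [[0,0,0],[0,0,0]],
  [[0,0,0],[0,0,0]],
  [[0,0,0],[0,0,0]],
  [[0,0,0],[0,0,0]],
  [[0,0,0],[0,0,0]],
  [[0,0,0],[0,0,0]],
  [[0,0,0],[0,0,0]],
], grip=0.5, grip_force=25)

```text
time: 7.13
ee_pos: [0.6326, -0.0914, 0.095]
ee_rot: [0.052, 0.999, -0.0, 0.002]
force: [0.7, 1.9, 6.9]
width: 0.0556
finger_force: 26.7
```

>>> step_arm([
  [[0,0,0],[0,0,-0.5]],
  [[0,0,0],[0,0,-0.95]],
  [[0,0,0],[0,0,-0.95]],
  [[0,0,0],[0,0,-0.95]],
  [[0,0,0],[0,0,-0.95]],
  [[0,0,0],[0,0,-0.95]],
  [[0,0,0],[0,0,-0.95]],
  [[0,0,0],[0,0,-0.95]],
  [[0,0,0],[0,0,-0.95]],
  [[0,0,0],[0,0,-0.95]],
  [[0,0,0],[0,0,-0.95]],
  [[0,0,0],[0,0,-0.95]],
  [[0,0,0],[0,0,-0.95]],
  [[0,0,0],[0,0,-0.95]],
  [[0,0,0],[0,0,-0.95]],
  [[0,0,0],[0,0,-0.95]],
  [[0,0,0],[0,0,-0.95]],
  [[0,0,0],[0,0,-0.95]],
  [[0,0,0],[0,0,-0.95]],
  [[0,0,0],[0,0,-0.93]],
])

```text
time: 8.8
ee_pos: [0.631, -0.0916, 0.0948]
ee_rot: [0.919, 0.393, -0.0, -0.0]
force: [-4.2, 0.3, 10.5]
width: 0.0551
finger_force: 26.1
```

>>> step_arm([
  [[0,0,0],[0,0,0]],
  [[0,0,0],[0,0,0]],
  [[0,0,0],[0,0,0]],
])

```text
time: 9.05
ee_pos: [0.6312, -0.0916, 0.0948]
ee_rot: [0.918, 0.396, -0.0, 0.0]
force: [-3.7, -1.1, 8.8]
width: 0.0554
finger_force: 26.0
```

```bash
python3 - <<'E'
from m import *
o=robot.get_obs(); print(o['ee_pos'],o['ee_rot'],o['force'],o['width'],o['joint_pos'])
p=wcap(); save(p,'w2.png')
E
```

```text
[ 0.6312 -0.0916  0.0948] [ 0.9183  0.3958 -0.0001  0.0002] [-3.6731 -1.133   8.8074] 0.055391622990752835 [-0.1626  0.6121  1.6768 -0.0004  0.8526  0.5946]
```

View pics/w2.png

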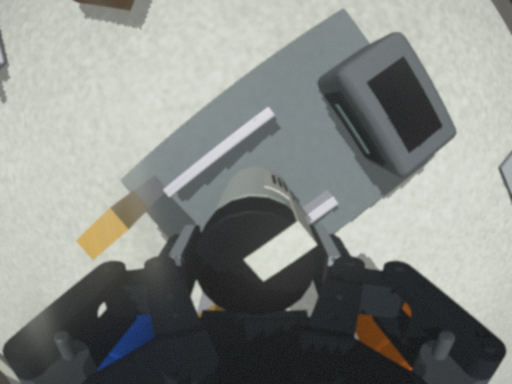

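>>> step_arm([
  [[0,0,0],[0,0,0]],
  [[0,0,0],[0,0,0]],
  [[0,0,0],[0,0,0]],
  [[0,0,0],[0,0,0]],
  [[0,0,0.5],[0,0,0]],
  [[0,0,1],[0,0,0]],
  [[0,0,1],[0,0,0]],
  [[0,0,1],[0,0,0]],
  [[0,0,1],[0,0,0]],
  [[0,0,1],[0,0,0]],
  [[0,0,1],[0,0,0]],
  [[0,0,1],[0,0,0]],
  [[0,0,1],[0,0,0]],
  [[0,0,1],[0,0,0]],
  [[0,0,0],[0,0,0]],
  [[0,0,0],[0,0,0]],
], grip=0.82)

```text
time: 10.43
ee_pos: [0.632, -0.0914, 0.285]
ee_rot: [0.918, 0.396, 0.001, 0.001]
force: [0.8, 0.7, -0.5]
width: 0.0696
finger_force: 0.0
```

```bash
python3 - <<'E'
from m import *
o=robot.get_obs(); print(o['time'],o['ee_pos'],o['ee_rot'],o['width'])
p=wcap(); save(p,'w3.png'); np.save('w3T.npy',p['T']); print(p['T'])
c,s,*_=lid(p,[.632,-.09]); print(c,s); print(strip(p,np.array(c)))
for b in brass(p): print(b)
for t in ('pot_lid','reader','bay','pot_label','bushing_left','bushing_right'): print(t,[(d['location'],d['confidence']) for d in robot.spot_point(p,t)][:3])
cv2.imwrite('pics/w3b.png',cv2.resize(cv2.imread('pics/w3.png'),(800,600),interpolation=cv2.INTER_CUBIC))
E
```

```text
10.4333 [ 0.632  -0.0914  0.285 ] [0.9183 0.3958 0.0013 0.0008] 0.0696458792873075
[[ 0.7265 -0.6635 -0.1788  0.6761]
 [-0.6871 -0.7008 -0.1918 -0.044 ]
 [ 0.0019  0.2622 -0.965   0.4266]
 [ 0.      0.      0.      1.    ]]
[ 0.63  -0.096] 0.7346829492159079
{'pca': np.float64(-5.025166922333533), 'off_mm': np.float64(-1.0029110234294505), 'mean': array([12.0895, -2.0698]), 'rect': ((12.000286102294922, -2.12447452545166), (15.734856605529785, 28.528196334838867), 83.86983489990234), 'mean_ang': np.float64(-9.715330797344311)}
(array([178.2329, 168.0342]), [165, 156, 27, 25, 292], array([ 0.5672, -0.0322]), array([0.0338, 0.0146]), ((566.83251953125, -32.29754638671875), (12.570281982421875, 33.9356689453125), 84.7721939086914))
(array([474.061 , 185.6585]), [465, 174, 19, 24, 246], array([ 0.844 , -0.3226]), array([0.0317, 0.0241]), ((844.1561889648438, -322.7025146484375), (31.613401412963867, 24.019506454467773), 0.8665452599525452))
(array([230.4356, 229.9589]), [217, 218, 28, 25, 365], array([ 0.5576, -0.1286]), array([0.034 , 0.0216]), ((556.8009033203125, -126.8882827758789), (20.93195152282715, 34.28340148925781), 82.64337921142578))
(array([495.5817, 244.9477]), [489, 236, 14, 19, 153], array([ 0.8358, -0.4531]), array([0.0318, 0.0249]), ((836.1918334960938, -453.2713928222656), (31.55974006652832, 24.591262817382812), 1.7913504838943481))
pot_lid [([0.6256, -0.0991, 0.1108], 0.73), ([0.6312, -0.0873, 0.0043], 0.22)]
reader [([0.7172, -0.0971, 0.0409], 0.55)]
bay [([0.6297, -0.0881, 0.0077], 0.77)]
pot_label [([0.4479, -0.1391, 0.0427], 0.81), ([0.6578, -0.1032, 0.0544], 0.73), ([0.6233, -0.2743, 0.0457], 0.73)]
bushing_left [([0.6262, -0.097, 0.1127], 0.22)]
bushing_right [([0.5602, -0.1296, 0.0787], 0.78), ([0.7186, -0.0953, 0.0399], 0.18)]
```

View pics/w3b.png

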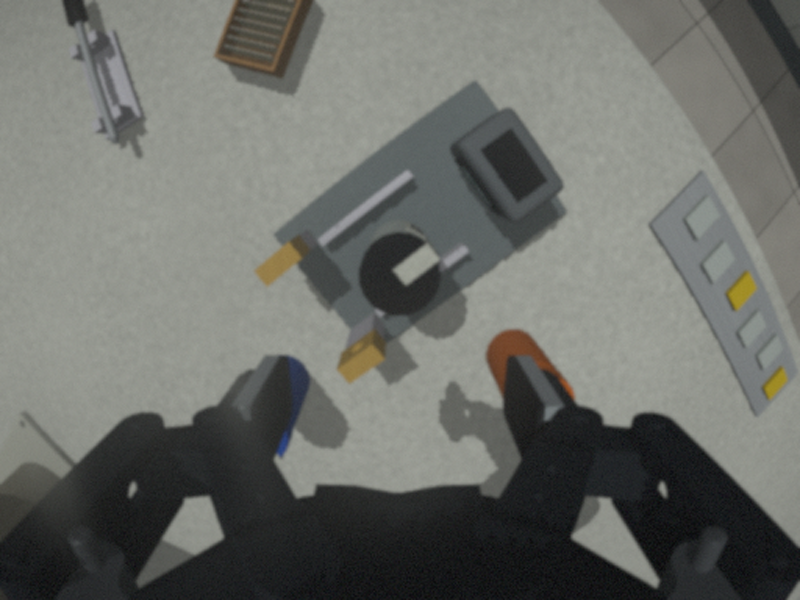

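Released with the strip at about -5°, against a station axis of about -6°. The pot stands upright in the bay, facing the reader. Next I'll take a closer look at the bushings on the way to the pin.

>>> step_arm([
  [[-0.77,-0.33,-0.95],[0,0,0.91]],
  [[-0.77,-0.33,-0.95],[0,0,0.91]],
  [[-0.77,-0.33,-0.95],[0,0,0.91]],
  [[-0.77,-0.33,-0.95],[0,0,0.91]],
  [[-0.77,-0.33,-0.95],[0,0,0.91]],
  [[-0.77,-0.33,-0.95],[0,0,0.91]],
  [[0,0,0],[0,0,0]],
  [[0,0,0],[0,0,0]],
  [[0,0,0],[0,0,0]],
])

```text
time: 11.53
ee_pos: [0.5403, -0.1311, 0.1701]
ee_rot: [0.743, 0.669, 0.001, 0.001]
force: [0.3, -0.1, 0.3]
width: 0.0699
finger_force: 0.0
```

```bash
python3 - <<'E'
from m import *
o=robot.get_obs(); print(o['time'],o['ee_pos'],o['ee_rot'],o['width'])
p=wcap(); save(p,'w4.png'); print(p['T'])
for b in brass(p): print(b)
c,s,*_=lid(p,[.632,-.094]); print(c,s); print(strip(p,np.array(c)))
for t in ('gate','reader','bay','bushing_left','bushing_right'): print(t,[(d['location'],d['confidence']) for d in robot.spot_point(p,t)][:3])
cv2.imwrite('pics/w4b.png',cv2.resize(cv2.imread('pics/w4.png'),(800,600),interpolation=cv2.INTER_CUBIC))
E
```

```text
11.5333 [ 0.5403 -0.1311  0.1701] [0.7431 0.6692 0.0005 0.0007] 0.06990006360044479
[[ 0.9945 -0.1015 -0.0269  0.5459]
 [-0.105  -0.9593 -0.2621 -0.0659]
 [ 0.0008  0.2635 -0.9647  0.3116]
 [ 0.      0.      0.      1.    ]]
(array([275.9341,  61.1161]), [253, 51, 47, 22, 956], array([ 0.5653, -0.0329]), array([0.0343, 0.0181]), ((565.408203125, -32.95120620727539), (15.229240417480469, 33.15950393676758), 83.34269714355469))
(array([275.1954, 190.3241]), [252, 176, 46, 28, 1080], array([ 0.5556, -0.1282]), array([0.0347, 0.0227]), ((555.185546875, -127.63851928710938), (21.185020446777344, 34.178504943847656), 84.09078216552734))
(array([480.0343, 306.9543]), [471, 300, 18, 16, 175], array([ 0.7925, -0.2995]), array([0.0308, 0.0228]), ((790.2799072265625, -301.1693420410156), (30.516145706176758, 22.8978214263916), 1.078221082687378))
(array([383.0878, 326.777 ]), [372, 319, 20, 17, 148], array([ 0.6561, -0.2857]), array([0.0209, 0.0213]), ((656.409912109375, -287.32623291015625), (23.569297790527344, 15.788470268249512), 62.189727783203125))
[ 0.625 -0.096] 0.6673976369526339
{'pca': np.float64(-4.966159211744706), 'off_mm': np.float64(-0.6689436094698666), 'mean': array([14.0847, -1.8953]), 'rect': ((14.440603256225586, -1.9701662063598633), (15.154455184936523, 23.83607292175293), 84.56014251708984), 'mean_ang': np.float64(-7.664069992213579)}
gate [([0.5628, -0.0862, 0.077], 0.86), ([0.6266, -0.0971, 0.1106], 0.66)]
reader [([0.7196, -0.1012, 0.0441], 0.61)]
bay []
bushing_left [([0.5667, -0.0298, 0.0787], 0.88)]
bushing_right [([0.5567, -0.135, 0.0757], 0.55)]
```

View pics/w4b.png

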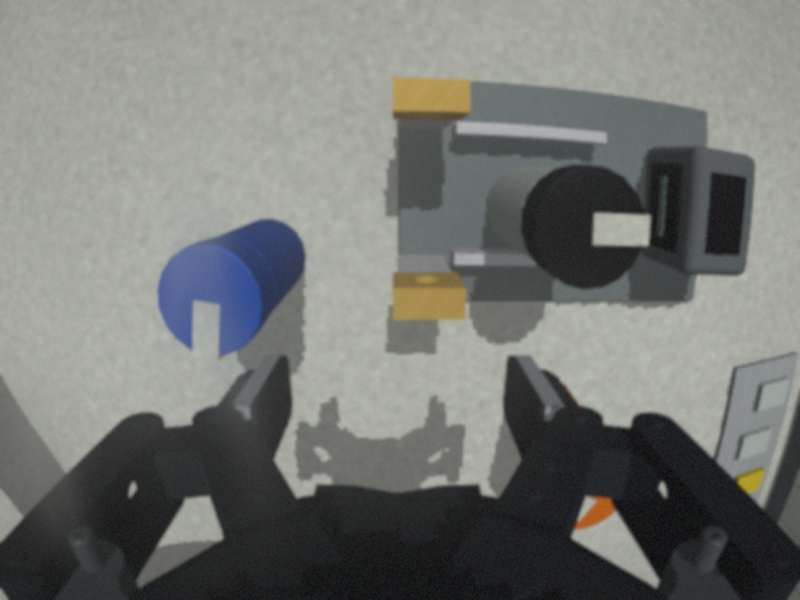

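The label now faces the reader. The bushing tops at (432,97) and (430,300) fit a gate at about (0.560, -0.082) with yaw -5.8°. Moving to the pin.

>>> step_arm([
  [[0,0.98,0],[0,0,-0.11]],
  [[0,0.98,0],[0,0,-0.11]],
  [[0,0.98,0],[0,0,-0.11]],
  [[0,0.98,0],[0,0,-0.11]],
  [[0,0.98,0],[0,0,-0.11]],
  [[0,0.98,0],[0,0,-0.11]],
  [[0,0.98,0],[0,0,-0.11]],
  [[0,0.98,0],[0,0,-0.11]],
  [[0,0.98,0],[0,0,-0.11]],
  [[0,0.98,0],[0,0,-0.11]],
  [[0,0.98,0],[0,0,-0.11]],
  [[0,0.98,0],[0,0,-0.11]],
  [[0,0.98,0],[0,0,-0.11]],
  [[0,0.98,0],[0,0,-0.11]],
  [[0,0.98,0],[0,0,-0.11]],
  [[0,0.98,0],[0,0,-0.11]],
  [[0,0.98,0],[0,0,-0.11]],
  [[0,0.98,0],[0,0,-0.11]],
  [[0,0,0],[0,0,-0.1]],
  [[0,0,0],[0,0,0]],
])

```text
time: 13.5
ee_pos: [0.539, 0.2227, 0.1694]
ee_rot: [0.819, 0.573, 0.0, 0.0]
force: [-0.6, 0.1, -0.7]
width: 0.0705
finger_force: 0.0
```

>>> step_arm([
  [[0,0,0],[0,0,0]],
  [[0,0,0],[0,0,0]],
])

```text
time: 13.67
ee_pos: [0.5389, 0.221, 0.1694]
ee_rot: [0.82, 0.572, -0.0, 0.0]
force: [-0.9, 0.3, -0.1]
width: 0.07
finger_force: 0.0
```

```bash
python3 - <<'E'
from m import *
o=robot.get_obs(); print(o['time'],o['ee_pos'],o['ee_rot'],o['width'])
p=wcap(); save(p,'w5.png'); print(p['T'])
for t in ('pin_grip','pin_mid','pin_tip','rest'): print(t,[(d['location'],d['confidence']) for d in robot.spot_point(p,t)][:2])
f=p['frame'].astype(int).sum(2); u0,v0=fproj(p,[.571,.329,.039]); print(u0,v0)
m=(f<150).astype(np.uint8); m[230:]=0; n,l,s,c=cv2.connectedComponentsWithStats(m)
for i in range(1,n):
    if s[i,4]>100:
        W=np.array([fatz(p,u,v,.039)[:2] for v,u in np.argwhere(l==i)]); print(s[i],c[i],W.mean(0),cv2.minAreaRect((W*1000).astype(np.float32)))
cv2.imwrite('pics/w5b.png',cv2.resize(cv2.imread('pics/w5.png'),(800,600),interpolation=cv2.INTER_CUBIC))
E
```

```text
13.6667 [0.5389 0.221  0.1694] [ 0.8199  0.5724 -0.0002  0.    ] 0.06996349694201304
[[ 0.9385 -0.3327 -0.0919  0.5608]
 [-0.3452 -0.9054 -0.2474  0.2826]
 [-0.0009  0.2639 -0.9646  0.3108]
 [ 0.      0.      0.      1.    ]]
pin_grip [([0.5749, 0.3268, 0.0304], 0.87), ([0.5341, 0.237, 0.0298], 0.46)]
pin_mid [([0.5345, 0.239, 0.0313], 0.88)]
pin_tip [([0.5068, 0.1693, 0.0322], 0.97)]
rest [([0.5391, 0.2384, 0.0025], 0.6), ([0.5086, 0.1651, 0.0337], 0.41)]
247.17005123727475 57.25538755475458
[240  44  17  39 292] [249.2397  65.9966] [0.5699 0.3207] ((569.9545288085938, 323.8235778808594), (35.606754302978516, 14.374568939208984), 69.48146057128906)
[416 162  25  30 214] [428.3131 178.5327] [0.7124 0.1582] ((710.6306762695312, 157.75531005859375), (11.205812454223633, 46.917537689208984), 27.772138595581055)
```

View pics/w5b.png

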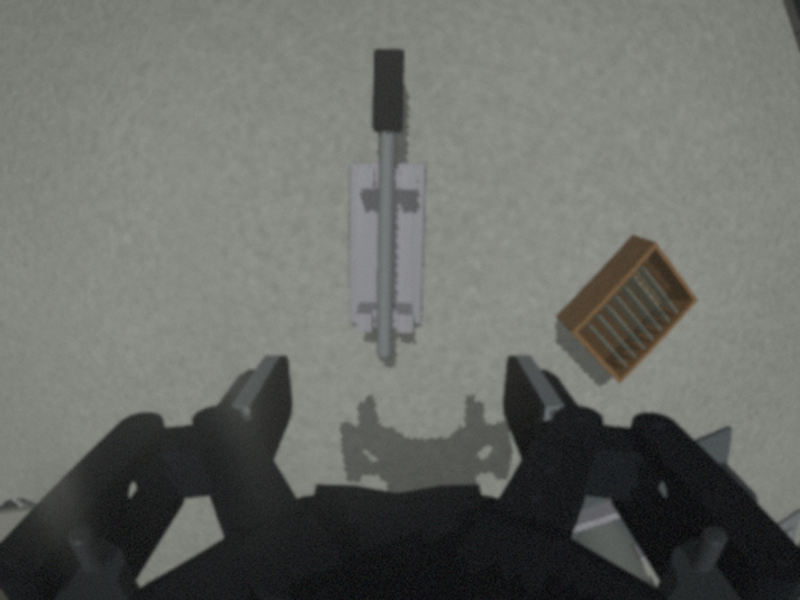

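```bash
python3 - <<'E'
from m import *
p=wcap(); k=.64
g=lambda u,v,z: fatz(p,(u+.5)*k-.5,(v+.5)*k-.5,z)
a=g(389.5,51,.039);b=g(388.5,132,.039);m=(a+b)/2; s1=g(388,140,.0345); t=g(386,350,.0345);e=g(386,358,.03)
print(a,b,m,np.hypot(*(a-b)[:2])); d=s1-t; print(np.degrees(np.arctan2(d[1],d[0]))); d=a-b; print(np.degrees(np.arctan2(d[1],d[0])))
print(e,np.hypot(*(m-e)[:2])); d=m-e; print(np.degrees(np.arctan2(d[1],d[0])))
E
```

```text
[0.581 0.351 0.039] [0.5636 0.3053 0.039 ] [0.5723 0.3281 0.039 ] 0.04890839738626938
69.00189354085828
69.1376642386585
[0.5121 0.1722 0.03  ] 0.1671446457817281
68.88914778339681
```

>>> step_arm([
  [[0.28,0.9,-0.5],[0,0,-0.12]],
  [[0.28,0.9,-0.5],[0,0,0]],
  [[0.28,0.9,-0.5],[0,0,0]],
  [[0.28,0.9,-0.5],[0,0,0]],
  [[0.28,0.9,-0.5],[0,0,0]],
  [[0.28,0.9,-0.5],[0,0,0]],
  [[0,0,-0.8],[0,0,0]],
  [[0,0,-1],[0,0,0]],
  [[0,0,-1],[0,0,0]],
  [[0,0,-1],[0,0,0]],
  [[0,0,-0.6],[0,0,0]],
  [[0,0,-0.45],[0,0,0]],
  [[0,0,0],[0,0,0]],
  [[0,0,0],[0,0,0]],
  [[0,0,0],[0,0,0]],
], grip=0.6)

```text
time: 15.22
ee_pos: [0.5734, 0.3302, 0.0134]
ee_rot: [0.824, 0.567, 0.001, 0.0]
force: [-0.0, -0.4, 1.2]
width: 0.0513
finger_force: 0.0
```

>>> step_arm([
  [[0,0,0],[0,0,0]],
  [[0,0,0],[0,0,0]],
  [[0,0,0],[0,0,0]],
  [[0,0,0],[0,0,0]],
  [[0,0,0],[0,0,0]],
  [[0,0,0],[0,0,0]],
  [[0,0,0],[0,0,0]],
  [[0,0,0],[0,0,0]],
  [[0,0,0],[0,0,0]],
  [[0,0,0],[0,0,0]],
], grip=0, grip_force=60)

```text
time: 16.05
ee_pos: [0.573, 0.3301, 0.0129]
ee_rot: [0.824, 0.567, 0.001, 0.0]
force: [0.1, 0.7, 6.4]
width: 0.0173
finger_force: 60.5
```

>>> step_arm([
  [[0,0,0.3],[0,0,0]],
  [[0,0,0.7],[0,0,0]],
  [[0,0,1],[0,0,0]],
  [[0,0,1],[0,0,0]],
  [[0,0,1],[0,0,0]],
  [[0,0,1],[0,0,0]],
  [[0.085,-0.96,0],[0,0,0.275]],
  [[0.085,-0.96,0],[0,0,0.275]],
  [[0.085,-0.96,0],[0,0,0.275]],
  [[0.085,-0.96,0],[0,0,0.275]],
  [[0.085,-0.96,0],[0,0,0.275]],
  [[0.085,-0.96,0],[0,0,0.275]],
  [[0.085,-0.96,0],[0,0,0.275]],
  [[0.085,-0.96,0],[0,0,0.275]],
  [[0,0,0],[0,0,0]],
  [[0,0,0],[0,0,0]],
  [[0,0,0],[0,0,0]],
])

```text
time: 17.47
ee_pos: [0.5863, 0.1766, 0.1128]
ee_rot: [0.742, 0.67, 0.0, -0.0]
force: [0.2, -0.6, -1.0]
width: 0.0172
finger_force: 59.6
```

```bash
python3 - <<'E'
from m import *
o=robot.get_obs(); print(o['time'],o['ee_pos'],o['ee_rot'],o['width'],o['force'],o['torque'],o['joint_pos'])
X=np.array(o['ee_pos'])+[0,0,.0171]; x=R.from_quat(o['ee_rot']).as_matrix()[:,0]; print('tool x',x,'exp tip',X-x*.171)
q=robot.capture('side'); save(q,'s6.png'); t=robot.capture('top'); w=wcap(); save(w,'w6.png'); save(t,'t6.png')
for P in (q,t,w):
  for n in ('pin_grip','pin_mid','pin_tip','bushing_left','bushing_right'): print(n,[(np.round(d['location'],4),round(d['confidence'],2)) for d in robot.spot_point(P,n)][:2])
print('tip proj',proj(q,X-x*.171),proj(q,X),proj(q,[.5654,-.0322,.078]),proj(q,[.5552,-.1317,.078]))
a=cv2.resize(cv2.imread('pics/s6.png')[170:270,210:310],(600,600),interpolation=cv2.INTER_CUBIC)
cv2.imwrite('pics/s6b.png',a)
E
```

```text
17.4667 [0.5863 0.1766 0.1128] [ 0.7425  0.6699  0.0003 -0.    ] 0.017202741339522282 [ 0.1705 -0.6422 -1.0365] [ 0.0816 -0.0051 -0.0029] [0.273  0.556  1.7312 0.0004 0.854  0.3755]
tool x [0.1026 0.9947 0.0004] exp tip [0.5687 0.0065 0.1299]
pin_grip [(array([0.5899, 0.1814, 0.131 ]), 0.62)]
pin_mid [(array([0.5765, 0.0831, 0.128 ]), 0.55)]
pin_tip [(array([0.5694, 0.0112, 0.1282]), 0.45)]
bushing_left [(array([ 0.5667, -0.0293,  0.0758]), 0.98)]
bushing_right [(array([ 0.5604, -0.1262,  0.077 ]), 0.93)]
pin_grip [(array([ 0.3821, -0.3761, -0.0044]), 0.75)]
pin_mid [(array([0.5748, 0.0821, 0.1246]), 0.41)]
pin_tip [(array([0.567 , 0.0094, 0.1319]), 0.55)]
bushing_left [(array([ 0.5626, -0.027 ,  0.079 ]), 0.73)]
bushing_right [(array([ 0.5525, -0.1342,  0.0801]), 0.95)]
pin_grip [(array([0.5873, 0.1736, 0.1229]), 0.81)]
pin_mid []
pin_tip []
bushing_left []
bushing_right []
tip proj (np.float64(266.67285567300473), np.float64(175.87346860022964)) (np.float64(270.01403704086266), np.float64(148.15115795182183)) (np.float64(266.2596330636238), np.float64(202.38832901847962)) (np.float64(263.6617317503128), np.float64(226.79004411654262))
```

View pics/s6b.png

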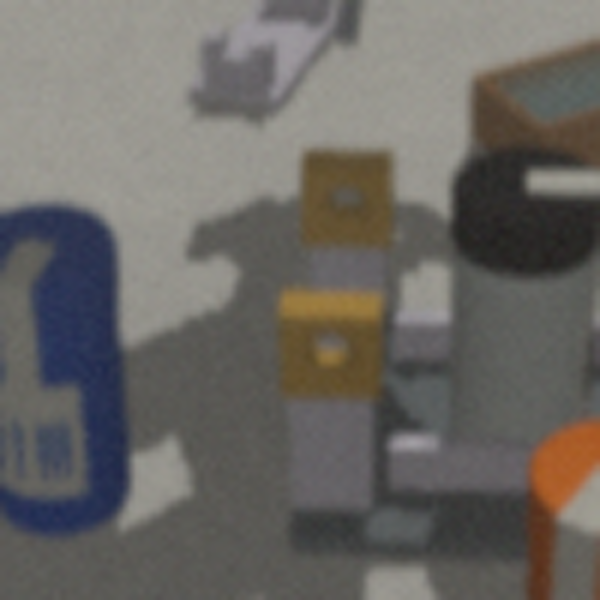

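```bash
python3 - <<'E'
from m import *
q=robot.capture('side'); f=q['frame']; h=cv2.cvtColor(f,cv2.COLOR_RGB2HSV)
o=robot.get_obs(); x=R.from_quat(o['ee_rot']).as_matrix()[:,0]; X=np.array(o['ee_pos'])+[0,0,.0171]
print('tip',proj(q,X-x*.171),'mid',proj(q,X-x*.12))
g=f.astype(int).sum(2)
for v in range(158,181,2): print(v,g[v,258:280])
m=((h[...,0]>10)&(h[...,0]<30)&(h[...,1]>110)).astype(np.uint8); n,l,s,c=cv2.connectedComponentsWithStats(m)
for i in range(1,n):
    if s[i,4]>60: print(s[i],c[i])
G=np.array([.5603,-.0819,0]); ux=np.array([.9949,-.1011,0]); uy=np.array([.1011,.9949,0])
for d in (50,-50):
    poly=[proj(q,G+ux*a+uy*(d+b)*1e-3+[0,0,z]) for a,b,z in ((-.018,-8,.060),(.018,-8,.060),(.018,-8,.096),(.018,8,.096),(-.018,8,.096),(-.018,-8,.096))]
    k=np.zeros(f.shape[:2],np.uint8); P=np.array(poly); print(d,P.min(0),P.max(0)); 
    M=cv2.moments(P.astype(np.float32).reshape(-1,1,2)); print('pred cent',M['m10']/M['m00'],M['m01']/M['m00'])
E
```

```text
tip (np.float64(266.7303558024721), np.float64(176.10025014578002)) mid (np.float64(267.8221911109312), np.float64(166.868344929253))
158 [434 438 439 444 442 445 434 436 445 409 311 247 258 308 407 433 446 437
 447 443 447 447]
160 [434 437 438 444 445 441 441 431 438 392 289 241 261 323 420 441 447 443
 435 450 444 444]
162 [438 435 443 443 454 437 437 427 430 371 280 239 278 355 428 443 446 446
 445 448 444 441]
164 [418 440 438 435 437 429 411 411 399 334 254 240 282 378 429 440 442 442
 440 443 450 449]
166 [429 442 426 374 333 323 306 361 391 313 252 246 300 406 438 442 444 438
 448 453 454 446]
168 [333 329 330 316 313 304 301 349 368 286 250 253 328 414 447 443 446 440
 446 448 457 452]
170 [306 303 307 316 302 306 308 356 328 272 245 263 342 419 438 443 441 439
 449 445 450 452]
172 [306 309 298 288 285 290 333 383 312 247 239 285 375 438 442 448 452 444
 443 446 441 454]
174 [442 438 420 394 363 375 400 349 273 257 255 300 388 439 442 444 445 445
 438 440 446 449]
176 [461 464 457 452 437 395 330 327 295 278 276 327 426 451 453 445 448 441
 445 449 449 448]
178 [460 458 441 428 353 326 371 422 423 400 389 415 440 445 447 451 444 446
 447 447 445 450]
180 [448 440 398 349 363 412 439 448 443 435 437 445 449 436 442 438 445 455
 453 443 454 454]
[261 197  14  13 147] [267.1973 203.1769]
[257 219  17  17 241] [264.6556 226.6266]
[298 240  31  48 624] [314.3686 256.633 ]
[463 343  34  19 480] [479.0146 351.6167]
50 [258.3974 194.1315] [273.8268 210.6116]
pred cent 266.09414712350633 202.33384418446698
-50 [254.8748 217.6085] [272.1265 235.9217]
pred cent 263.4980197106106 226.7190359041131
```

>>> step_arm([
  [[0.05,0,-0.6],[0,0,0]],
  [[0,0,-1],[0,0,0]],
  [[0,0,-1],[0,0,0]],
  [[0,0,0],[0,0,0]],
  [[0,0,0],[0,0,0]],
  [[0,0,0],[0,0,0]],
])

```text
time: 18.92
ee_pos: [0.5875, 0.1763, 0.0605]
ee_rot: [0.742, 0.67, 0.0, 0.0]
force: [0.4, -0.1, -1.2]
width: 0.0171
finger_force: 59.6
```

>>> step_arm([
  [[-0.051,-0.5,0],[0,0,0]],
  [[-0.051,-0.5,0],[0,0,0]],
  [[-0.0255,-0.25,0],[0,0,0]],
  [[-0.0255,-0.25,0],[0,0,0]],
  [[-0.0255,-0.25,0],[0,0,0]],
  [[-0.0255,-0.25,0],[0,0,0]],
  [[0,0,0],[0,0,0]],
  [[0,0,0],[0,0,0]],
])

```text
time: 19.58
ee_pos: [0.5832, 0.1359, 0.0604]
ee_rot: [0.742, 0.67, 0.0, -0.0]
force: [0.4, 0.3, -0.9]
width: 0.0167
finger_force: 59.6
```

```bash
cat > c.py <<'E'
from m import *
o=robot.get_obs(); x=R.from_quat(o['ee_rot']).as_matrix()[:,0]; X=np.array(o['ee_pos'])+[0,0,.0171]
print(o['time'],X,x,o['force'],o['torque'],o['width'])
G=np.array([.561,-.0819,.078]); ux=np.array([.9949,-.1011,0]); uy=np.array([.1011,.9949,0])
for s,n in ((0,'grip'),(.171,'tip')):
    d=X-x*s-G; print(n,'station x,y,z mm',1000*np.array([d@ux,d@uy,d[2]]))
E
python3 c.py
```

```text
19.5833 [0.5832 0.1359 0.0775] [0.1023 0.9948 0.0001] [ 0.3826  0.2881 -0.9277] [ 0.0729  0.0296 -0.0409] 0.016727873154819564
grip station x,y,z mm [  0.0262 218.9766  -0.5222]
tip station x,y,z mm [-0.172  47.9727 -0.5379]
```

>>> step_arm([
  [[-0.0255,-0.25,0.025],[0,0,0]],
  [[-0.0255,-0.25,0],[0,0,0]],
  [[-0.0255,-0.25,0],[0,0,0]],
  [[-0.0255,-0.25,0],[0,0,0]],
  [[-0.051,-0.5,0],[0,0,0]],
  [[-0.051,-0.5,0],[0,0,0]],
  [[-0.051,-0.5,0],[0,0,0]],
  [[-0.0255,-0.25,0],[0,0,0]],
  [[-0.0255,-0.25,0],[0,0,0]],
  [[0,0,0],[0,0,0]],
  [[0,0,0],[0,0,0]],
])

```text
time: 20.5
ee_pos: [0.5771, 0.0759, 0.0609]
ee_rot: [0.742, 0.67, 0.0, -0.0]
force: [0.1, -0.2, -1.2]
width: 0.0169
finger_force: 59.6
```

```bash
python3 c.py; python3 - <<'E'
from m import *
for n in ('side','top'):
    q=robot.capture(n); save(q,n+'7.png')
a=cv2.resize(cv2.imread('pics/side7.png')[185:245,240:300],(480,480),interpolation=cv2.INTER_CUBIC)
q=robot.capture('top'); u,v=map(int,proj(q,[.56,-.06,.09]))
b=cv2.resize(cv2.imread('pics/top7.png')[v-15:v+45-20,u-20:u+20],(300,300),interpolation=cv2.INTER_CUBIC)
c=np.zeros((480,790,3),np.uint8); c[:,:480]=a; c[:300,490:]=b; cv2.imwrite('pics/c7.png',c)
E
```

```text
20.5 [0.5771 0.0759 0.078 ] [0.1023 0.9948 0.0001] [ 0.1406 -0.1796 -1.2254] [0.1399 0.0117 0.0023] 0.01694654654958765
grip station x,y,z mm [  0.0115 158.6548  -0.0487]
tip station x,y,z mm [ -0.1972 -12.3491  -0.0617]
```

View pics/c7.png

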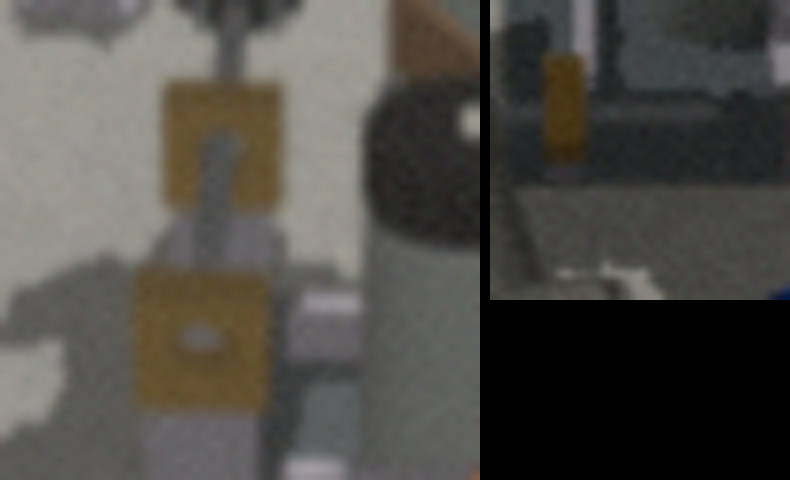

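The pin passes cleanly through the first bushing, at (222,143) in the crop, and heads for the second bore at (202,340), about 1 mm toward -x. I'll nudge it and continue.

>>> step_arm([
  [[0.01,-0.25,0],[0,0,0]],
  [[-0.0255,-0.25,0],[0,0,0]],
  [[-0.0255,-0.25,0],[0,0,0]],
  [[-0.0255,-0.25,0],[0,0,0]],
  [[-0.0255,-0.25,0],[0,0,0]],
  [[-0.0255,-0.25,0],[0,0,0]],
  [[-0.0255,-0.25,0],[0,0,0]],
  [[-0.0255,-0.25,0],[0,0,0]],
  [[0,0,0],[0,0,0]],
  [[0,0,0],[0,0,0]],
])

```text
time: 21.48
ee_pos: [0.5736, 0.0359, 0.0608]
ee_rot: [0.742, 0.67, -0.0, -0.0]
force: [-0.6, 0.8, -0.7]
width: 0.0169
finger_force: 59.6
```

```bash
python3 c.py
```

```text
21.4833 [0.5736 0.0359 0.0779] [0.1023 0.9948 0.    ] [-0.6059  0.8101 -0.6991] [ 0.1147  0.0162 -0.0061] 0.016887440717187452
grip station x,y,z mm [  0.636  118.446   -0.0672]
tip station x,y,z mm [  0.4274 -52.5579  -0.0715]
```

>>> step_arm([
  [[-0.0255,-0.25,0],[0,0,0]],
  [[-0.0255,-0.25,0],[0,0,0]],
  [[-0.0255,-0.25,0],[0,0,0]],
  [[-0.0255,-0.25,0],[0,0,0]],
  [[0,0,0],[0,0,0]],
  [[0,0,0],[0,0,0]],
  [[0,0,0],[0,0,0]],
])

```text
time: 22.07
ee_pos: [0.5716, 0.0162, 0.0608]
ee_rot: [0.742, 0.67, 0.0, 0.0]
force: [0.7, 0.6, -1.0]
width: 0.0169
finger_force: 59.6
```

```bash
python3 c.py; python3 - <<'E'
from m import *
q=robot.capture('side'); save(q,'s8.png')
for n in ('pin_tip','bushing_right','pot_lid'): print(n,[(np.round(d['location'],4),round(d['confidence'],2)) for d in robot.spot_point(q,n)][:2])
cv2.imwrite('pics/s8b.png',cv2.resize(cv2.imread('pics/s8.png')[170:270,220:345],(750,600),interpolation=cv2.INTER_CUBIC))
E
```

```text
22.0667 [0.5716 0.0162 0.0779] [0.1019 0.9948 0.0001] [ 0.734   0.6463 -1.0183] [ 0.1007 -0.0162 -0.0647] 0.016875414402716463
grip station x,y,z mm [ 0.6819 98.6327 -0.0542]
tip station x,y,z mm [  0.5426 -72.3713  -0.0659]
pin_tip [(array([ 0.5543, -0.1493,  0.0749]), 0.5)]
bushing_right [(array([ 0.5569, -0.132 ,  0.0781]), 0.72), (array([ 0.3839, -0.2677,  0.0004]), 0.58)]
pot_lid [(array([ 0.6297, -0.101 ,  0.1103]), 0.7), (array([ 0.4507, -0.1127,  0.102 ]), 0.66)]
```

View pics/s8b.png

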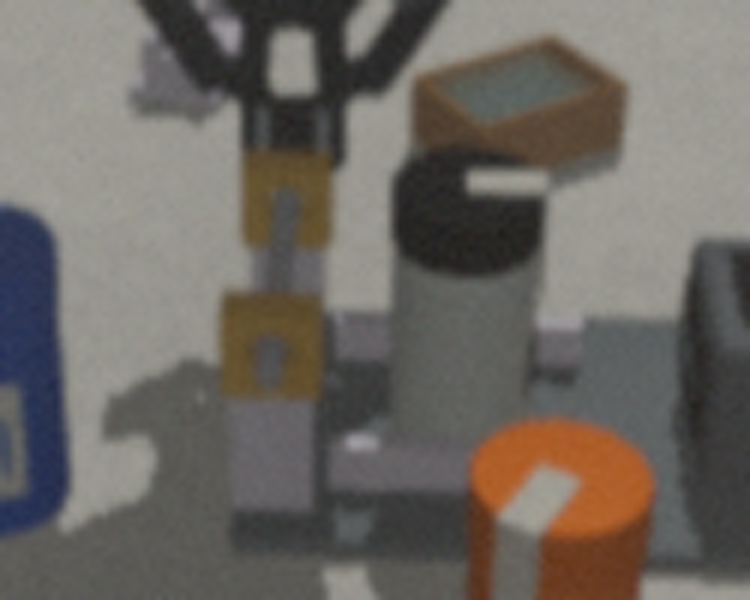

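The tip sticks out of the second bushing at (268,360), the pot is upright with its strip toward the reader, and there are no side forces. I'll advance a few mm for margin and hand in.

>>> step_arm([
  [[-0.02,-0.2,0],[0,0,0]],
  [[0,0,0],[0,0,0]],
  [[0,0,0],[0,0,0]],
  [[0,0,0],[0,0,0]],
  [[0,0,0],[0,0,0]],
])

```text
time: 22.68
ee_pos: [0.5712, 0.0122, 0.0608]
ee_rot: [0.742, 0.67, 0.0, 0.0]
force: [0.9, 0.6, -1.5]
width: 0.0168
finger_force: 59.6
```

```bash
python3 c.py; python3 -c "
from h import *
print(robot.hand_in())"
```

```text
22.6833 [0.5712 0.0122 0.0779] [0.1017 0.9948 0.    ] [ 0.8632  0.6319 -1.5347] [ 0.1017 -0.0383  0.0447] 0.016753664473300085
grip station x,y,z mm [ 0.6597 94.6911 -0.0638]
tip station x,y,z mm [  0.5643 -76.313   -0.066 ]
the job is handed in; nothing more can be done
None
```

Job handed in at 22.7 s (no verdict returned): the pot stands upright in the bay with its label facing the reader to within about 1°, and the gripper still holds the pin through both bushings, its tip about 18 mm past the second by arm position, with no sign of side load.

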